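# Free the slotted spoon from the crowded hook

### The job

The slotted spoon I need for stirring hangs at the very back of the crowded hook. Move the two utensils in front of it, the wire skimmer and the plain turner, over to the empty hook so that they hang there by their loops, then take the slotted spoon off and lower it head first into the mixing jug, letting go only once it rests on the bottom. Don't drop or lay any utensil on the table, and leave the whisk, the pot and the bottles beside the rack as they are.

Things in the scene. Friction and masses are not known exactly. Their poses are not given: they have to be found in the camera images.
- rack: fixed steel bench rack: a level cross tube (20 mm thick, 460 mm long, its axis 265 mm above the table and along the rack's y) on two posts. Origin on the table below the tube's middle; turned by up to 10 degrees. Three equal clip-on hooks, about 135 mm apart, point to its -x, towards the robot; nothing of it stands more than 20 mm above the tube's axis
- hook_full: the crowded hook, at any of the three places: a steel prong of 7 mm wire. Origin on the prong's axis where it meets the tube's axis (265 mm up). The prong runs level along the body's -x to 124 mm, then turns up at 43 degrees; its tip ends 141 mm out, 17 mm above the prong's axis. Three utensils hang on it one behind the other, about 40, 70 and 100 mm out from the origin
- hook_spare: the empty hook: an identical prong on the same tube, with the same axes and origin, at another of the three places
- spoon_loop (a point): slotted steel spoon (90 g, oval head 58 x 88 x 6 mm), the rearmost. All utensils end in the same upright loop of 6 mm wire, 36 mm wide outside, 24 inside. This point: the loop's middle, pinched from above across the 36 mm; its parallel sides reach 13 mm up and down from here. Inner top 25 mm, outer top 31 mm above; opening ends 27 mm below. z up, y across the loop, x along the prong
- spoon_tip (a point): the lowest end of the slotted spoon's head, on the handle's axis, 165 mm below spoon_loop. Below the loop comes an 11 mm rod, then the head
- skimmer_loop (a point): middle of the loop of the wire skimmer (flat round mesh head 89 mm wide, 6 mm thick, about 100 g; same loop and axes, lowest end 165 mm below this point), one of the two in front of the spoon, in either order
- turner_loop (a point): middle of the loop of the turner (plain solid rectangular blade 62 x 82 x 5 mm, about 110 g; same loop and axes, lowest end 165 mm below this point), the other one in front of the spoon
- jug: loose white one-litre mixing jug, left or right in front of the rack: 125 mm high, 100 mm wide outside and 93 inside at the rim, 81 inside at the floor, floor 5 mm thick, about 0.45 kg; a loop handle to its -x reaching 88 mm from the axis, a small lip at +x. Origin at the centre of the underside, z up
- whisk_loop (a point): middle of the loop of the balloon whisk (52 mm thick, same loop) that hangs alone on the third hook and stays there
- pot: low aluminium pot, 120 mm wide, 70 mm high, on the other side from the jug, not used. Origin at the centre of the underside
- bottle1: squeeze bottle standing to the right of the rack, 66 mm wide, 200 mm high, bystander; origin at the centre of the underside
- bottle4: the same kind of squeeze bottle, standing to the left of the rack, bystander

How it is judged:
By the outcome, as a careful person would: the job done as asked, in the order asked, and still so for the second after the job is handed in, with the robot touching nothing.
It also fails if it takes over 72 s, if anything falls off the work surface, if the arm or the gripper's body presses on something with over 40 N, if the wrist force passes 120 N, or if a joint passes its speed limit or range.

### The arm

A 6-joint arm with a two-finger parallel gripper is mounted at the origin on the work surface. World frame = base frame: x ahead of the robot, y to its left, z up, the work surface at z = 0. Lengths are in m, angles in rad, forces in N, time in s.
With the tool pointing down it reaches from about 0.35 to 0.775 m from the base axis. Payload 5.5 kg.
Tool frame: the origin (TCP) lies on the centre line of the jaws, within the pads' length; the fingertips stand 11 mm ahead of it and the grasp point (between the pads) lies 8 mm behind it (env.tip_reach is the distance from the TCP to the fingertips, in m); z points along the fingers, x is the direction in which the jaws open and shut, and the axes are right-handed (so a half turn about z gives the same grasp; the last joint's range is limited). The gripper opens to 85 mm and grips with 20 to 120 N. Pads are 22 mm wide; open, the fingers measure 114 mm over their backs; the gripper's body (76 mm by 85 mm) begins 54 mm behind the grasp point. The pads swing forward as they close: fully open they stand 13 mm farther back than shut.
Start: joints at [-1.298, 0.313, 0.046, 1.304, 0, 1.431], TCP at [0.231, -0.527, 0.242] pointing down, gripper open.
Joint ranges: [-2.76, 2.76], [-0.86, 1.69], [-1.03, 1.26], [-2.2, 2.34], [-1.47, 1.5], [-3.14, 3.14]. Speed limits (rad/s): [2.57, 2.57, 3.14, 3.14, 3.14, 3.14].

### API

Orientations are given as a unit quaternion [w, x, y, z].
In Python, from workcell import env gives the robot as it stands.
- The arm moves only by the tool carry_out, never from a script. Its argument "moves" is one flat list of numbers, 7 for each row, row after row: the gripper command: -1 is shut, 1 is fully open, values between are in proportion, then the shift along the tool's x, y, z in m, then the turn, a rotation vector about the tool's x, y, z in degrees. A call has exactly 5 rows; each row shifts and turns the pose as measured when the row begins, along the tool's axes as they then stand; what a row does not reach is not made up. A row lasts 1/8 s, in which the tool goes at most 62.5 mm and 10.7 degrees, less where a joint would pass 70% of its speed; a pose out of reach is approached as far as the arm can. A call is refused whole if a number of a shift passes 0.0625 or a number of a turn 10.7, either way. A call with a gripper value outside its range is refused whole. The fingers move at their own pace and stop on an object; "squeeze" is the grip in N (left out, the last holds). Time passes only in rows, so rows that do not move let the fingers close, or fill a call up. It gives the time, the measured TCP pose, the force and the opening at its end, in the units of the state.
- env.get_state(): the state, without advancing time (a new reading comes with each control period).
- env.read_camera(name): name is "scene" or "top" or "wrist"; returns the picture (384x512x3 uint8, red, green, blue); there is no depth.
- env.calibration(name): a dict with "camera_matrix" (3x3 intrinsics, pixels), "k1" (the pictures are not rectified: a ray, as slopes to the right and down, at radius r is drawn at 1 + k1 r^2 times it, then the intrinsics apply), "rvec" (rotation vector, rad) and "tvec" (3), from world to camera coordinates, as OpenCV has them; the wrist camera has in their place "hand_eye" (4x4, takes a point from camera to tool coordinates, whose origin is the TCP and whose axes are the tool frame's). Camera axes: x right, y down, z forward; pixel columns grow to the right and rows downward; lengths in m; the calibration is good to about 2 mm. A picture is of the moment at which its call begins: read the wrist's pose just before it. calibration takes no time and is no camera call.
- env.hand_in(): hands the job in, once; it reports no verdict.
The state is a dict: "clock": time; "joint_pos": joint angles; "qvel": joint speeds; "tau": joint torques, N m; "tcp_pos": TCP position; "orientation": TCP orientation; "wrist_force": force on the tool from outside, world axes, zero at the start; "ft_torque": the same for the moment, N m; "finger_gap": finger opening in m.
Only numpy, scipy, OpenCV 4.12 (cv2) and the standard library are available. Lean on these libraries where they do the work, as an engineer would, in place of code of your own. Each camera call takes 0.05 s, during which the arm holds its last target. There are 200 camera calls.

## Working session

There is one attempt and no reset: what is moved stays moved. The work goes in short steps, Python scripts to look and compute and a tool call to move; the robot and the scene stay as the last step left them, time stands still between calls to the robot, and variables do not carry over. Pictures are saved under pics/ and viewed, about 8 in all and at most 12, crops included, and the job is handed in when it is done.

Besides the shell and the picture viewer there is one more tool, called after "Request:" by a JSON object that holds its "fn" and its "kwargs", one argument or row to a line. carry_out: Moves the arm, as the interface text tells. Its arguments: {"type":"object","properties":{"moves":{"type":"array"},"squeeze":{"type":"number"}},"required":["moves"]}

```bash
ls; mkdir -p pics
cat > h.py <<'E'
import numpy as np, cv2
from scipy.spatial.transform import Rotation as R
from workcell import env
def cam(n):
    c=env.calibration(n);K=np.array(c["camera_matrix"]);k1=c["k1"]
    if n=="wrist":
        s=env.get_state();T=np.eye(4);q=s["orientation"];T[:3,:3]=R.from_quat([q[1],q[2],q[3],q[0]]).as_matrix();T[:3,3]=s["tcp_pos"]
        W=np.linalg.inv(T@np.array(c["hand_eye"]));rv=cv2.Rodrigues(W[:3,:3])[0];tv=W[:3,3]
    else: rv=np.array(c["rvec"],float);tv=np.array(c["tvec"],float)
    return K,np.array([k1,0,0,0.]),rv.reshape(3),tv.reshape(3)
def proj(C,P): return cv2.projectPoints(np.array(P,float).reshape(-1,1,3),C[2],C[3],C[0],C[1])[0].reshape(-1,2)
def ray(C,uv):
    u=cv2.undistortPoints(np.array(uv,float).reshape(-1,1,2),C[0],C[1]).reshape(-1,2)
    Rm=cv2.Rodrigues(C[2])[0];d=np.c_[u,np.ones(len(u))]@Rm
    return -Rm.T@C[3],d
def atz(C,uv,z):
    o,d=ray(C,uv);return o+d*((z-o[2])/d[:,2])[:,None]
def save(n,f,s=1,crop=None):
    im=env.read_camera(n)[:,:,::-1]
    if crop: im=im[crop[1]:crop[3],crop[0]:crop[2]]
    cv2.imwrite("pics/"+f,cv2.resize(im,None,fx=s,fy=s,interpolation=cv2.INTER_CUBIC))
E
python3 - <<'E'
from h import *
save("scene","s0.png",1.5);save("top","t0.png",1.5)
for n in("scene","top"):
    C=cam(n);print(n,ray(C,[[256,192]]))
print(env.get_state())
E
```

```text
pics
scene (array([1.2432031 , 0.03248657, 1.01530803]), array([[-0.62611018, -0.03512916, -0.77917291]]))
top (array([ 0.34132898, -0.00463762,  1.20192323]), array([[ 0.18898454,  0.02081423, -0.98184185]]))
{'clock': 0.1, 'joint_pos': array([-1.29759119e+00,  3.13944913e-01,  4.50705933e-02,  1.30361023e+00,
       -3.29703803e-05,  1.43125314e+00]), 'qvel': array([ 7.24660511e-04, -1.54488944e-03,  3.47582513e-03, -1.00937547e-03,
        4.51092261e-05, -1.56828755e-03]), 'tau': array([ 2.47364129e-03, -4.81724131e+01,  2.99244887e+01,  1.27204732e-02,
       -1.02056022e-04,  2.05535109e-06]), 'tcp_pos': array([ 0.23053758, -0.52626641,  0.24147788]), 'orientation': array([-5.43275355e-04,  8.36996831e-01, -5.47207083e-01, -6.46257282e-04]), 'wrist_force': array([-0.07407089,  0.79446162, -0.0303897 ]), 'ft_torque': array([-0.03358598, -0.06300046,  0.03284964]), 'finger_gap': 0.08577807389061944}
```

View pics/s0.png

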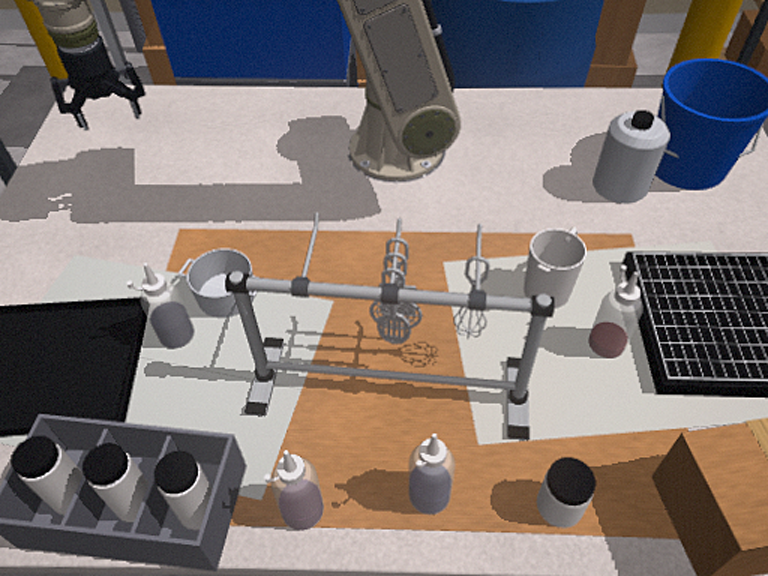

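View pics/t0.png

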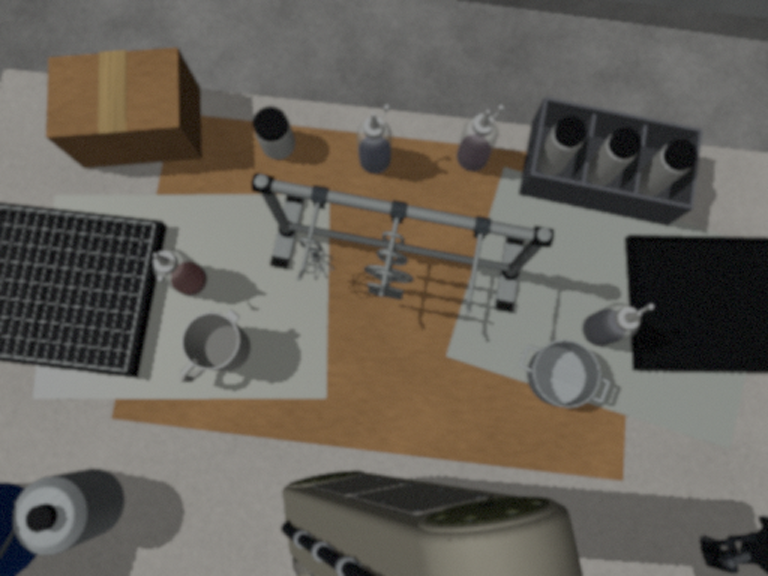

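The full hook is the middle one (top px ~400,210), the spare is on the right (482,226), the whisk is on the left, and the jug is front left (212,342). I'll zoom in for precise pixels.

Run:
```python
from h import *
a=cv2.resize(env.read_camera("top")[105:255,110:375,::-1],None,fx=3,fy=3,interpolation=cv2.INTER_CUBIC)
cv2.imwrite("pics/t1.png",a)
b=cv2.resize(env.read_camera("scene")[135:255,140:400,::-1],None,fx=3,fy=3,interpolation=cv2.INTER_CUBIC)
cv2.imwrite("pics/s1.png",b)
C=cam("top")
print(atz(C,np.array([[263,183],[543,236],[400,210],[482,226],[320,194]])/1.5,.265))
print("jug rim",atz(C,np.array([[212,342]])/1.5,.125))
C=cam("scene")
print(atz(C,np.array([[235,282],[544,304],[391,293],[478,299],[300,286]])/1.5,.265))
print("jug rim",atz(C,np.array([[557,252]])/1.5,.125))
```

```text
[[ 0.66495939  0.22211849  0.265     ]
 [ 0.63101661 -0.2172873   0.265     ]
 [ 0.64638778  0.00511489  0.265     ]
 [ 0.63578334 -0.12292038  0.265     ]
 [ 0.65753956  0.13135851  0.265     ]]
jug rim [[0.42120117 0.29772154 0.125     ]]
[[ 0.63311816 -0.2198032   0.265     ]
 [ 0.66491188  0.22580452  0.265     ]
 [ 0.64934269  0.00906646  0.265     ]
 [ 0.65783967  0.13349669  0.265     ]
 [ 0.63886266 -0.12383606  0.265     ]]
jug rim [[0.43925132 0.29890296 0.125     ]]
```

View pics/t1.png

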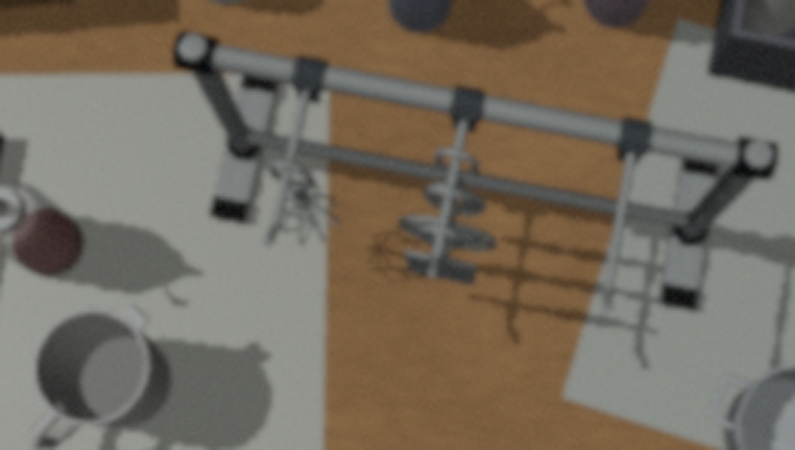

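View pics/s1.png

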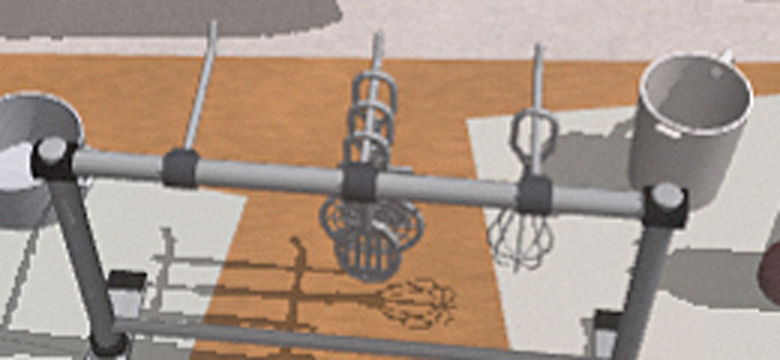

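Front to back on the middle hook: turner (rectangular), skimmer, spoon. Spare prong tip is at about (608,305) in the top crop, full prong tip at (432,275).

```bash
cat >> h.py <<'E'
def state():
    s=env.get_state();q=s["orientation"];M=R.from_quat([q[1],q[2],q[3],q[0]])
    return s,np.array(s["tcp_pos"]),M
def yawR(deg): # tool down, tool x at world yaw deg
    a=np.radians(deg);x=[np.cos(a),np.sin(a),0];z=[0,0,-1.];return R.from_matrix(np.array([x,np.cross(z,x),z]).T)
def plan(p,yaw,n,g,p0=None,M0=None,turnsign=None):
    s,p1,M1=state();p0=p1 if p0 is None else p0;M0=M1 if M0 is None else M0
    tgt=yawR(yaw);rv=(M0.inv()*tgt).as_rotvec(degrees=True)
    if turnsign and np.sign(rv[2])!=turnsign: rv=rv/np.linalg.norm(rv)*(np.linalg.norm(rv)-360)
    for i in range(n):
        Mi=M0*R.from_rotvec(rv*i/n,degrees=True)
        d=Mi.inv().apply((np.array(p)-p0)/n)
        print(",".join("%g"%v for v in [g,*np.round(d,4),*np.round(rv/n,2)])+",")
    return np.array(p),tgt
E
python3 - <<'E'
from h import *
C=cam("top");o=np.array([110,105])
print("tips top",atz(C,np.array([[432,275],[608,305],[270,240]])/3+o,.282))
S=cam("scene");o2=np.array([140,135])
print("tips sc",atz(S,np.array([[378,33],[213,22],[540,45]])/3+o2,.282))
print("looptops sc",atz(S,np.array([[375,73],[372,105],[366,140]])/3+o2,.2745))
print("jug rim top centre",atz(C,np.array([[94,367]])/3+o,.125), "sc",atz(S,np.array([[696,91]])/3+o2,.125))
print(np.round(env.calibration("wrist")["hand_eye"],3),env.calibration("wrist")["camera_matrix"])
plan([.42,-.08,.37],94.3,15,1,turnsign=-1)
E
```

```text
tips top [[ 0.50743991  0.01801899  0.282     ]
 [ 0.50044047 -0.11287707  0.282     ]
 [ 0.51945564  0.14036885  0.282     ]]
tips sc [[ 0.51634868  0.01805489  0.282     ]
 [ 0.50651481 -0.11116951  0.282     ]
 [ 0.52730107  0.14237687  0.282     ]]
looptops sc [[0.55170076 0.01644568 0.2745    ]
 [0.58436682 0.01488139 0.2745    ]
 [0.61863279 0.01125629 0.2745    ]]
jug rim top centre [[0.42288216 0.29801322 0.125     ]] sc [[0.42954776 0.30194571 0.125     ]]
[[ 1.    -0.     0.    -0.001]
 [ 0.     0.949  0.317 -0.081]
 [-0.    -0.317  0.949 -0.131]
 [ 0.     0.     0.     1.   ]] [[321.75641904   0.         257.1810546 ]
 [  0.         321.75641904 188.66193163]
 [  0.           0.           1.        ]]
1,-0.0222,-0.0235,-0.0085,-0.01,0,-10.71,
1,-0.0174,-0.0272,-0.0085,-0.01,0,-10.71,
1,-0.0121,-0.03,-0.0085,-0.01,0,-10.71,
1,-0.0063,-0.0317,-0.0085,-0.01,0,-10.71,
1,-0.0003,-0.0323,-0.0085,-0.01,0,-10.71,
1,0.0057,-0.0318,-0.0085,-0.01,0,-10.71,
1,0.0115,-0.0302,-0.0085,-0.01,0,-10.71,
1,0.0169,-0.0275,-0.0085,-0.01,0,-10.71,
1,0.0218,-0.0239,-0.0085,-0.01,0,-10.71,
1,0.0258,-0.0194,-0.0085,-0.01,0,-10.71,
1,0.029,-0.0143,-0.0085,-0.01,0,-10.71,
1,0.0311,-0.0087,-0.0086,-0.01,0,-10.71,
1,0.0322,-0.0027,-0.0086,-0.01,0,-10.71,
1,0.0322,0.0033,-0.0086,-0.01,0,-10.71,
1,0.031,0.0092,-0.0086,-0.01,0,-10.71,
```

Request:
{"fn": "carry_out", "kwargs": {
  "moves": [1, -0.022, -0.0235, -0.0085, 0, 0, -10.7, 1, -0.0175, -0.027, -0.0085, 0, 0, -10.7, 1, -0.012, -0.03, -0.0085, 0, 0, -10.7, 1, -0.0065, -0.0315, -0.0085, 0, 0, -10.7, 1, 0, -0.0325, -0.0085, 0, 0, -10.7],
  "squeeze": 60
}}

```text
clock: 0.82
tcp_pos: [0.293, -0.3745, 0.283]
orientation: [-0.002, 0.994, -0.107, -0.001]
wrist_force: [0.5, -0.4, -0.2]
finger_gap: 0.0855
```

Request:
{"fn": "carry_out", "kwargs": {
  "moves": [1, 0.0055, -0.032, -0.0085, 0, 0, -10.7, 1, 0.0115, -0.03, -0.0085, 0, 0, -10.7, 1, 0.017, -0.0275, -0.0085, 0, 0, -10.7, 1, 0.022, -0.024, -0.0085, 0, 0, -10.7, 1, 0.026, -0.0195, -0.0085, 0, 0, -10.7]
}}

```text
clock: 1.45
tcp_pos: [0.356, -0.2195, 0.3271]
orientation: [-0.003, 0.935, 0.353, 0.0]
wrist_force: [0.4, -0.7, 0.3]
finger_gap: 0.0853
```

Request:
{"fn": "carry_out", "kwargs": {
  "moves": [1, 0.029, -0.0145, -0.0085, 0, 0, -10.7, 1, 0.031, -0.0085, -0.0085, 0, 0, -10.7, 1, 0.032, -0.0025, -0.0085, 0, 0, -10.7, 1, 0.032, 0.0035, -0.0085, 0, 0, -10.7, 1, 0.031, 0.009, -0.0085, 0, 0, -10.7]
}}

```text
clock: 2.08
tcp_pos: [0.4183, -0.0652, 0.3716]
orientation: [-0.002, 0.675, 0.738, 0.002]
wrist_force: [0.8, -0.8, -0.3]
finger_gap: 0.0853
```

Run:
```python
from h import *
s,p,M=state();print(p,M.as_matrix()[:,0],s["joint_pos"][5]);np.save("c1.npy",np.array(cam("wrist"),dtype=object),allow_pickle=True)
save("wrist","w1.png",1.5)
```

```text
[ 0.41830403 -0.06520973  0.37158657] [-0.08894167  0.99602103  0.00561097] -0.43708490865236804
```

View pics/w1.png

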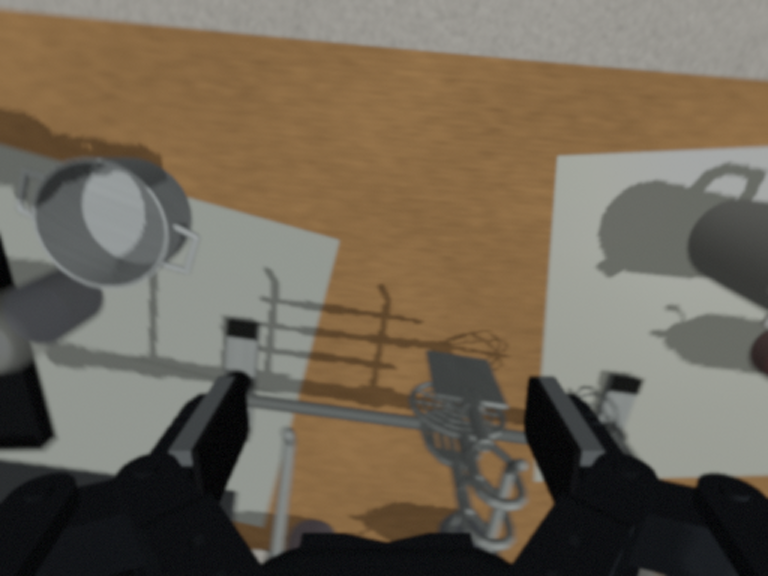

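Tips appear at (290,434) for the spare and (517,464) for the full hook; the turner's front loop lies around (498,478).

Run:
```python
from h import *
C=cam("wrist")
print(atz(C,np.array([[290,434],[517,464]])/1.5,.282))
# predicted model: yaw
yaw=-4.3
a=np.radians(yaw);x=np.array([np.cos(a),np.sin(a),0]);y=np.array([-np.sin(a),np.cos(a),0])
for f in ([.648,.007,.265],[.6375,-.1235,.265]):
  f=np.array(f);print("tip",f-.141*x+[0,0,.017],proj(C,[f-.141*x+[0,0,.017]])*1.5, proj(cam("top"),[f-.141*x+[0,0,.017]]), proj(cam("scene"),[f-.141*x+[0,0,.017]]))
  for d in(.1,.07,.04): print(d,f-d*x-[0,0,.0215])
```

```text
[[ 0.50141968 -0.10551768  0.282     ]
 [ 0.50938536  0.01996788  0.282     ]]
tip [0.5073969 0.017572  0.282    ] [[513.36146453 460.67236368]] [[254.19847076 196.70913495]] [[265.8674162  143.26599446]]
0.1 [0.54828149 0.01449787 0.2435    ]
0.07 [0.57819704 0.01224851 0.2435    ]
0.04 [0.60811259 0.00999915 0.2435    ]
tip [ 0.4968969 -0.112928   0.282    ] [[276.39406635 425.78897651]] [[312.54349342 208.25118353]] [[210.65604524 139.4378539 ]]
0.1 [ 0.53778149 -0.11600213  0.2435    ]
0.07 [ 0.56769704 -0.11825149  0.2435    ]
0.04 [ 0.59761259 -0.12050085  0.2435    ]
```

Run:
```python
from h import *
plan([.548,.0155,.31],85.4,4,1)
```

```text
1,0.0162,0.0339,0.0158,0.01,-0.1,2.54,
1,0.0177,0.0331,0.0158,0.01,-0.1,2.54,
1,0.0192,0.0323,0.0158,0.01,-0.1,2.54,
1,0.0207,0.0314,0.0157,0.01,-0.1,2.54,
```

Request:
{"fn": "carry_out", "kwargs": {
  "moves": [1, 0.016, 0.034, 0.0155, 0, -0.1, 2.5, 1, 0.0175, 0.033, 0.0155, 0, -0.1, 2.5, 1, 0.019, 0.0325, 0.0155, 0, -0.1, 2.5, 1, 0.0205, 0.0315, 0.0155, 0, -0.1, 2.5, 1, 0, 0, 0, 0, 0, 0]
}}

```text
clock: 2.75
tcp_pos: [0.5522, 0.0177, 0.3096]
orientation: [0.001, 0.736, 0.677, 0.0]
wrist_force: [-1.0, 0.9, 0.2]
finger_gap: 0.0856
```

Run:
```python
from h import *
s,p,M=state();print(p,M.as_matrix()[:,0],s["joint_pos"][5])
C=cam("wrist");im=env.read_camera("wrist")[192:384,130:400,::-1]
cv2.imwrite("pics/w2.png",cv2.resize(im,None,fx=2.9,fy=2.9,interpolation=cv2.INTER_CUBIC))
```

```text
[0.55224797 0.01773629 0.30958629] [ 0.08339383  0.99651577 -0.00134081] -0.0290348031393415
```

View pics/w2.png

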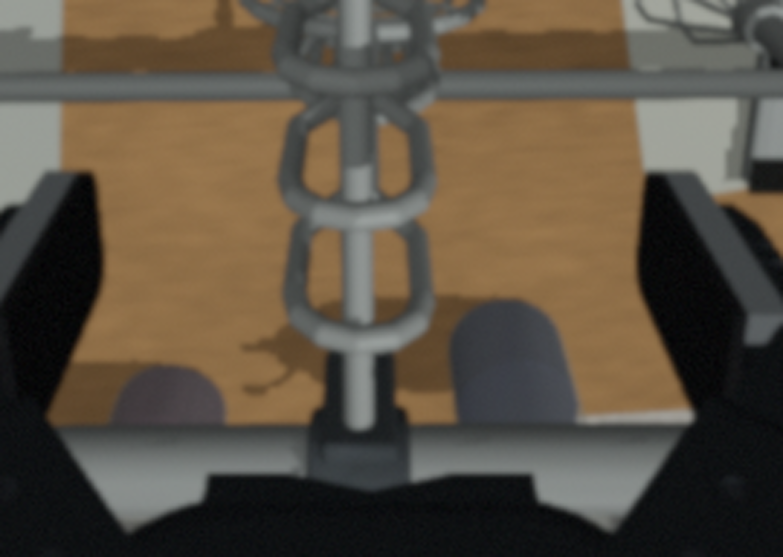

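Prong is vertical in the image at column ~358, all three loop tops at rows ~78, 213, 335 (front, middle, rear); fingers symmetric about 368.

Run:
```python
from h import *
C=cam("wrist");f=lambda a:np.array(a)/2.9+[130,192]
L=atz(C,f([[358,80],[360,213],[358,335]]),.2715);print(L)
pr=atz(C,f([[357,20],[358,260],[359,420]]),.2685);print("prong",pr)
print("tool centre proj row", (proj(C,[state()[1]])-[130,192])*2.9)
plan([L[0,0],L[0,1],.2355],85.4,4,0.2)
```

```text
[[0.54451283 0.0157332  0.2715    ]
 [0.57466791 0.01350474 0.2715    ]
 [0.60508438 0.01041788 0.2715    ]]
prong [[0.53297178 0.0165116  0.2685    ]
 [0.58810105 0.01187053 0.2685    ]
 [0.63093048 0.00834521 0.2685    ]]
tool centre proj row [[367.79538113 219.20445311]]
0.2,-0.0005,-0.0018,0.0188,0.04,0.02,-0.05,
0.2,-0.0005,-0.0017,0.0188,0.04,0.02,-0.05,
0.2,-0.0005,-0.0017,0.0188,0.04,0.02,-0.05,
0.2,-0.0005,-0.0017,0.0188,0.04,0.02,-0.05,
```

Request:
{"fn": "carry_out", "kwargs": {
  "moves": [0.4, -0.0005, -0.0018, 0.019, 0, 0, 0, 0.4, -0.0005, -0.0018, 0.019, 0, 0, 0, 0.4, -0.0005, -0.0018, 0.019, 0, 0, 0, 0.4, -0.0005, -0.0018, 0.0185, 0, 0, 0, -1, 0, 0, 0, 0, 0, 0],
  "squeeze": 60
}}

```text
clock: 3.42
tcp_pos: [0.5411, 0.0122, 0.2376]
orientation: [0.003, 0.737, 0.676, 0.001]
wrist_force: [-0.2, 0.5, 0.2]
finger_gap: 0.0426
```

Request:
{"fn": "carry_out", "kwargs": {
  "moves": [-1, 0, 0, 0, 0, 0, 0, -1, 0, 0, 0, 0, 0, 0, -1, 0, 0, 0, 0, 0, 0, -1, 0, 0, -0.005, 0, 0, 0, -1, 0, 0, -0.005, 0, 0, 0]
}}

```text
clock: 4.05
tcp_pos: [0.5415, 0.0113, 0.2514]
orientation: [0.005, 0.737, 0.675, 0.002]
wrist_force: [0.3, 1.0, -1.1]
finger_gap: 0.0341
```

Run:
```python
from h import *
s,p,M=state();print(p,s["finger_gap"],s["wrist_force"],M.as_matrix()[:,0])
```

```text
[0.54153034 0.01132399 0.25142125] 0.034059271270592405 [ 0.29653739  1.0186046  -1.11680829] [ 0.08774884  0.99613665 -0.00345212]
```

Request:
{"fn": "carry_out", "kwargs": {
  "moves": [-1, 0.002, 0.001, -0.007, 0, 0.1, 0, -1, 0.002, 0.001, -0.007, 0, 0.1, 0, -1, 0.001, -0.015, 0, 0, 0, 0, -1, 0, -0.03, 0, 0, 0, 0, -1, 0, -0.03, 0, 0, 0, 0]
}}

```text
clock: 4.68
tcp_pos: [0.4674, 0.0234, 0.2655]
orientation: [0.004, 0.737, 0.675, 0.004]
wrist_force: [-0.1, -0.8, -1.0]
finger_gap: 0.034
```

Run:
```python
from h import *
s,p,M=state();print(p,s["finger_gap"],s["wrist_force"],M.as_matrix()[:,0])
plan([.46,-.107,.275],85.2,5,-1)
```

```text
[0.46744526 0.02339324 0.26553439] 0.034036457824149505 [-0.13094233 -0.81479328 -0.95836643] [8.74388413e-02 9.96169859e-01 2.45760141e-04]
-1,-0.0261,0.0008,-0.0019,0.13,-0,-0.04,
-1,-0.0261,0.0008,-0.0019,0.13,-0,-0.04,
-1,-0.0261,0.0008,-0.0019,0.13,-0,-0.04,
-1,-0.0261,0.0007,-0.0019,0.13,-0,-0.04,
-1,-0.0261,0.0007,-0.0019,0.13,-0,-0.04,
```

Request:
{"fn": "carry_out", "kwargs": {
  "moves": [-1, -0.026, 0.0005, 0, 0.1, 0, 0, -1, -0.026, 0.0005, 0, 0.1, 0, 0, -1, -0.026, 0.0005, 0, 0.1, 0, 0, -1, -0.026, 0.0005, 0, 0.1, 0, 0, -1, -0.02, 0, 0, 0, 0, 0]
}}

```text
clock: 5.3
tcp_pos: [0.4505, -0.0996, 0.2656]
orientation: [0.0, 0.736, 0.677, 0.001]
wrist_force: [-0.3, 0.0, -0.4]
finger_gap: 0.0336
```

Request:
{"fn": "carry_out", "kwargs": {
  "moves": [-1, 0, 0, 0, 0, 0, 0, -1, 0, 0, 0, 0, 0, 0, -1, 0, 0, 0, 0, 0, 0, -1, 0, 0, 0, 0, 0, 0, -1, 0, 0, 0, 0, 0, 0]
}}

```text
clock: 5.92
tcp_pos: [0.4485, -0.0976, 0.2654]
orientation: [-0.001, 0.735, 0.678, 0.001]
wrist_force: [-0.3, -0.3, -1.2]
finger_gap: 0.0343
```

Run:
```python
from h import *
s,p,M=state();print(p,s["finger_gap"],s["wrist_force"],M.as_matrix()[:,0])
C=cam("wrist");im=env.read_camera("wrist")[192:384,130:400,::-1]
cv2.imwrite("pics/w3.png",cv2.resize(im,None,fx=2.9,fy=2.9,interpolation=cv2.INTER_CUBIC))
```

```text
[ 0.44847232 -0.09764684  0.26540336] 0.03425419066364289 [-0.25612423 -0.30184864 -1.22699927] [0.0818328  0.99664422 0.00192023]
```

View pics/w3.png

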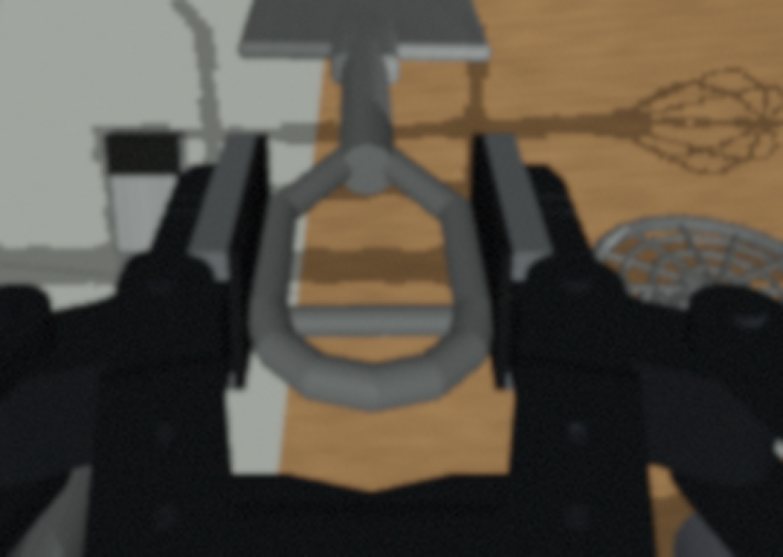

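The turner hangs straight in the grip, its loop centred at (368,290). The spare prong is hidden by the palm, so I'll locate it from the first pictures with a profile fit.

Run:
```python
from h import *
a=np.radians(-4.8);x=np.array([np.cos(a),np.sin(a),0]);y=np.array([-np.sin(a),np.cos(a),0])
F=np.array([.6445,.0073,.2685])
offs=np.arange(-.012,.0121,.001)
for n,f,sc,o in(("top","t1.png",3,[110,105]),("scene","s1.png",3,[140,135])):
  g=cv2.imread("pics/"+f,0).astype(np.float32);C=cam(n)
  for nm,c in(("full",0),("spare",-.130),("whisk",.127)):
    P=[]
    for t in offs:
      pts=F+np.outer(-np.arange(.03 if c else .105,.122,.003),x)+y*(c+t)
      uv=(proj(C,pts)-o)*sc
      P.append(cv2.remap(g,uv[:,0].astype(np.float32).reshape(1,-1),uv[:,1].astype(np.float32).reshape(1,-1),1).mean())
    print(n,nm,np.round(P).astype(int))
```

```text
top full [ 74  74  74  73  71  71  74  78  86  95 104 111 115 114 111 105  98  92
  88  85  85  85  85  86  86]
top spare [121 122 122 122 121 119 117 114 113 114 116 119 120 120 117 112 107 102
  98  95  93  91  90  90  89]
top whisk [113 114 113 111 108 107 107 109 113 117 121 123 125 125 125 125 125 125
 126 126 126 125 124 122 118]
scene full [170 171 171 169 169 172 172 163 146 131 132 147 164 175 177 173 167 163
 162 162 161 161 161 161 162]
scene spare [154 154 155 155 156 157 157 151 139 132 140 161 181 191 188 173 157 148
 148 150 153 155 155 155 155]
scene whisk [159 164 170 173 169 156 140 132 139 158 175 182 179 170 161 155 154 155
 153 147 140 133 129 130 134]
```

Request:
{"fn": "carry_out", "kwargs": {
  "moves": [-1, -0.005, 0.01, 0, 0, -0.1, 0, -1, -0.004, 0.01, 0, 0, 0, 0, -1, 0, 0, 0, 0, 0, 0, -1, 0, 0, 0, 0, 0, 0, -1, 0, 0, 0, 0, 0, 0]
}}

```text
clock: 6.6
tcp_pos: [0.4696, -0.1092, 0.265]
orientation: [-0.0, 0.735, 0.678, -0.0]
wrist_force: [-0.0, -0.3, -1.3]
finger_gap: 0.0339
```

```bash
cat >> h.py <<'E'
X=np.array([.9965,-.0837,0]);Y=np.array([.0837,.9965,0]);F=np.array([.6445,.0073,.265]);SP=F-.130*Y
def rel(O):
    s,p,M=state();d=p-O
    print("out %.4f side %.4f z %.4f"%(-d@X,d@Y,p[2]),"gap %.4f"%s["finger_gap"],"F",np.round(s["wrist_force"],1),"tilt",np.round((M.inv()*yawR(85.2)).as_rotvec(degrees=True),2),"t",s["clock"])
E
python3 -c "
from h import *
rel(SP)"
```

```text
out 0.1645 side -0.0008 z 0.2650 gap 0.0339 F [-0.  -0.3 -1.3] tilt [-0.01 -0.01  0.1 ] t 6.6
```

Request:
{"fn": "carry_out", "kwargs": {
  "moves": [-1, 0, 0.02, -0.001, 0, 0, 0, -1, 0, 0.025, 0, 0, 0, 0, -1, 0, 0.025, 0, 0, 0, 0, -1, 0, 0.025, 0, 0, 0, 0, -1, 0, 0, 0, 0, 0, 0]
}}

```text
clock: 7.22
tcp_pos: [0.5655, -0.1167, 0.2663]
orientation: [-0.0, 0.736, 0.677, -0.0]
wrist_force: [-0.4, -0.1, -1.2]
finger_gap: 0.034
```

```bash
python3 -c "
from h import *
rel(SP)"
```

```text
out 0.0683 side -0.0002 z 0.2663 gap 0.0340 F [-0.4 -0.1 -1.2] tilt [-0.04 -0.01  0.08] t 7.225
```

Request:
{"fn": "carry_out", "kwargs": {
  "moves": [-1, 0, 0.02, 0, 0, 0, 0, -1, 0, 0, 0.01, 0, 0, 0, -1, 0, 0, 0.01, 0, 0, 0, -1, 0, 0, 0.004, 0, 0, 0, -1, 0, 0, 0, 0, 0, 0]
}}

```text
clock: 7.85
tcp_pos: [0.5808, -0.1174, 0.2406]
orientation: [-0.002, 0.736, 0.677, -0.002]
wrist_force: [0.0, 0.1, -1.5]
finger_gap: 0.0345
```

```bash
python3 -c "
from h import *
rel(SP)"
```

```text
out 0.0531 side 0.0004 z 0.2406 gap 0.0345 F [ 0.   0.1 -1.5] tilt [-0.32 -0.05  0.07] t 7.85
```

Request:
{"fn": "carry_out", "kwargs": {
  "moves": [-1, 0, 0, 0.002, 0, 0, 0, -1, 0, 0, 0.002, 0, 0, 0, -1, 0, 0, 0, 0, 0, 0, -1, 0, 0, 0, 0, 0, 0, -1, 0, 0, 0, 0, 0, 0]
}}

```text
clock: 8.48
tcp_pos: [0.5811, -0.1176, 0.2388]
orientation: [-0.001, 0.736, 0.677, -0.001]
wrist_force: [0.4, 0.6, -0.4]
finger_gap: 0.034
```

```bash
python3 -c "
from h import *
rel(SP)"
```

```text
out 0.0527 side 0.0002 z 0.2388 gap 0.0340 F [ 0.4  0.6 -0.4] tilt [-0.11 -0.    0.07] t 8.475
```

Request:
{"fn": "carry_out", "kwargs": {
  "moves": [-1, 0, 0, 0.002, 0, 0, 0, -1, 0, 0, 0.002, 0, 0, 0, -1, 0, 0, 0, 0, 0, 0, -1, 0, 0, 0, 0, 0, 0, -1, 0, 0, 0, 0, 0, 0]
}}

```text
clock: 9.1
tcp_pos: [0.5816, -0.1177, 0.2385]
orientation: [0.001, 0.736, 0.677, 0.0]
wrist_force: [-1.1, 0.9, 1.1]
finger_gap: 0.0336
```

```bash
python3 -c "
from h import *
rel(SP)"
```

```text
out 0.0522 side 0.0002 z 0.2385 gap 0.0336 F [-1.1  0.9  1.1] tilt [0.14 0.07 0.08] t 9.1
```

Request:
{"fn": "carry_out", "kwargs": {
  "moves": [0.3, 0, 0, 0, 0, 0, 0, 0.5, 0, 0, 0, 0, 0, 0, 0.5, 0, 0, 0, 0, 0, 0, 0.5, 0, 0, -0.03, 0, 0, 0, 0.5, 0, 0, -0.03, 0, 0, 0]
}}

```text
clock: 9.72
tcp_pos: [0.5801, -0.1172, 0.2957]
orientation: [-0.002, 0.736, 0.677, -0.001]
wrist_force: [0.3, -0.2, 0.4]
finger_gap: 0.0643
```

Run:
```python
from h import *
rel(SP)
C=cam("wrist");im=env.read_camera("wrist")[192:384,130:400,::-1]
cv2.imwrite("pics/w4.png",cv2.resize(im,None,fx=2.9,fy=2.9,interpolation=cv2.INTER_CUBIC))
plan([.572,.0135,.312],85.2,5,0.5)
```

```text
out 0.0537 side 0.0006 z 0.2957 gap 0.0643 F [ 0.3 -0.2  0.4] tilt [-0.28 -0.04  0.07] t 9.725
0.5,0.026,-0.004,-0.0024,0.01,0.01,0.01,
0.5,0.026,-0.004,-0.0024,0.01,0.01,0.01,
0.5,0.026,-0.004,-0.0024,0.01,0.01,0.01,
0.5,0.026,-0.004,-0.0024,0.01,0.01,0.01,
0.5,0.026,-0.004,-0.0024,0.01,0.01,0.01,
```

View pics/w4.png

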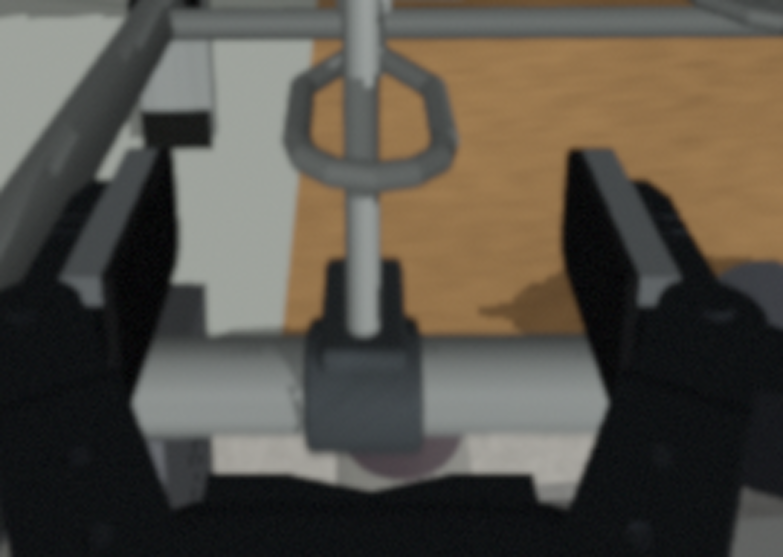

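The turner hangs on the spare prong (loop top at (365,180)), free of the fingers. On to the skimmer.

Run:
```python
from h import *
C=cam("wrist");P=atz(C,np.array([[365,178]])/2.9+[130,192],.2715)[0];d=P-SP;print("turner out",-d@X,"side",d@Y)
```

```text
turner out 0.04359632342886048 side -0.00031325627770520436
```

Request:
{"fn": "carry_out", "kwargs": {
  "moves": [0.5, 0.016, -0.003, -0.012, 0, 0, 0, 0.5, 0.028, -0.003, -0.002, 0, 0, 0, 0.5, 0.028, -0.003, 0, 0, 0, 0, 0.5, 0.028, -0.003, 0, 0, 0, 0, 0.5, 0.028, -0.003, 0, 0, 0, 0]
}}

```text
clock: 10.4
tcp_pos: [0.576, 0.0169, 0.3146]
orientation: [0.0, 0.737, 0.676, 0.0]
wrist_force: [0.6, -0.4, -0.4]
finger_gap: 0.064
```

Request:
{"fn": "carry_out", "kwargs": {
  "moves": [0.5, 0, 0, 0, 0, 0, 0, 0.5, 0, 0, 0, 0, 0, 0, 0.5, 0, 0, 0, 0, 0, 0, 0.5, 0, 0, 0, 0, 0, 0, 0.5, 0, 0, 0, 0, 0, 0]
}}

```text
clock: 11.02
tcp_pos: [0.5751, 0.0181, 0.3142]
orientation: [-0.0, 0.736, 0.677, -0.0]
wrist_force: [-0.7, 0.8, 0.3]
finger_gap: 0.0641
```

Run:
```python
from h import *
rel(F)
```

```text
out 0.0701 side 0.0050 z 0.3142 gap 0.0641 F [-0.7  0.8  0.3] tilt [-0.05 -0.02  0.02] t 11.025
```

Request:
{"fn": "carry_out", "kwargs": {
  "moves": [0.4, -0.004, 0, 0.019, 0, 0, 0, 0.4, -0.001, 0, 0.019, 0, 0, 0, 0.4, 0, 0, 0.019, 0, 0, 0, 0.4, 0, 0, 0.019, 0, 0, 0, -1, 0, 0, 0, 0, 0, 0]
}}

```text
clock: 11.65
tcp_pos: [0.5752, 0.0106, 0.2365]
orientation: [0.0, 0.737, 0.676, 0.0]
wrist_force: [0.9, -0.4, 0.2]
finger_gap: 0.0426
```

Request:
{"fn": "carry_out", "kwargs": {
  "moves": [-1, 0, 0, 0, 0, 0, 0, -1, 0, 0, 0, 0, 0, 0, -1, 0, 0, 0, 0, 0, 0, -1, 0, 0, 0, 0, 0, 0, -1, 0, 0, -0.006, 0, 0, 0]
}}

```text
clock: 12.28
tcp_pos: [0.576, 0.0101, 0.2449]
orientation: [0.001, 0.737, 0.675, 0.001]
wrist_force: [0.0, 1.0, -1.7]
finger_gap: 0.0341
```

Run:
```python
from h import *
rel(F)
```

```text
out 0.0685 side -0.0029 z 0.2449 gap 0.0341 F [ 0.   1.  -1.7] tilt [ 0.17  0.01 -0.23] t 12.275
```

Request:
{"fn": "carry_out", "kwargs": {
  "moves": [-1, 0.0015, 0, -0.01, 0, 0, 0, -1, 0.0015, 0, -0.009, 0, 0, 0, -1, 0, -0.02, 0, 0, 0, 0, -1, 0, -0.03, 0, 0, 0, 0, -1, 0, -0.03, 0, 0, 0, 0]
}}

```text
clock: 12.9
tcp_pos: [0.4976, 0.0204, 0.2674]
orientation: [0.003, 0.737, 0.675, 0.002]
wrist_force: [0.8, 0.8, -1.0]
finger_gap: 0.0342
```

Run:
```python
from h import *
rel(F)
```

```text
out 0.1475 side 0.0007 z 0.2674 gap 0.0342 F [ 0.8  0.8 -1. ] tilt [ 0.43  0.02 -0.22] t 12.9
```

Request:
{"fn": "carry_out", "kwargs": {
  "moves": [-1, 0, -0.025, 0, 0.2, 0, 0, -1, 0, -0.008, 0, 0.2, 0, -0.2, -1, -0.015, 0, 0, 0, 0, 0, -1, -0.03, 0, 0, 0, 0, 0, -1, -0.03, 0, 0, 0, 0, 0]
}}

```text
clock: 13.52
tcp_pos: [0.4593, -0.0536, 0.2704]
orientation: [0.003, 0.735, 0.679, 0.002]
wrist_force: [-0.4, 0.4, -1.4]
finger_gap: 0.034
```

Request:
{"fn": "carry_out", "kwargs": {
  "moves": [-1, -0.03, 0, 0, 0, 0, 0, -1, -0.015, 0, 0, 0, 0, 0, -1, 0, 0, 0, 0, 0, 0, -1, 0, 0, 0, 0, 0, 0, -1, 0, 0, 0, 0, 0, 0]
}}

```text
clock: 14.15
tcp_pos: [0.4581, -0.1035, 0.2704]
orientation: [0.003, 0.736, 0.677, 0.002]
wrist_force: [0.5, 0.1, -2.1]
finger_gap: 0.0344
```

Run:
```python
from h import *
rel(SP)
```

```text
out 0.1765 side 0.0040 z 0.2704 gap 0.0344 F [ 0.5  0.1 -2.1] tilt [0.45 0.09 0.04] t 14.15
```

Request:
{"fn": "carry_out", "kwargs": {
  "moves": [-1, -0.004, 0, 0.004, 0.4, 0.1, 0, -1, 0, 0.005, 0, 0, 0, 0, -1, 0, 0.02, 0, 0, 0, 0, -1, 0, 0.02, 0, 0, 0, 0, -1, 0, 0.02, 0, 0, 0, 0]
}}

```text
clock: 14.78
tcp_pos: [0.5244, -0.111, 0.2665]
orientation: [0.0, 0.735, 0.678, 0.0]
wrist_force: [-1.1, 0.1, -0.9]
finger_gap: 0.0342
```

Run:
```python
from h import *
rel(SP)
```

```text
out 0.1098 side 0.0020 z 0.2665 gap 0.0342 F [-1.1  0.1 -0.9] tilt [ 0.05 -0.03  0.21] t 14.775
```

Request:
{"fn": "carry_out", "kwargs": {
  "moves": [-1, -0.002, 0.012, 0, 0, 0, 0, -1, 0, 0, 0.01, 0, 0, 0, -1, 0, 0, 0.01, 0, 0, 0, -1, 0, 0, 0.004, 0, 0, 0, -1, 0, 0, 0, 0, 0, 0]
}}

```text
clock: 15.4
tcp_pos: [0.5359, -0.1134, 0.2394]
orientation: [-0.001, 0.735, 0.679, -0.0]
wrist_force: [0.0, -0.4, -1.4]
finger_gap: 0.0341
```

Request:
{"fn": "carry_out", "kwargs": {
  "moves": [-1, 0, 0, 0.003, 0, 0, 0, -1, 0, 0, 0.002, 0, 0, 0, -1, 0, 0, 0, 0, 0, 0, -1, 0, 0, 0, 0, 0, 0, -1, 0, 0, 0, 0, 0, 0]
}}

```text
clock: 16.02
tcp_pos: [0.5364, -0.1137, 0.2383]
orientation: [0.001, 0.735, 0.679, 0.001]
wrist_force: [0.1, 0.1, -1.4]
finger_gap: 0.034
```

Run:
```python
from h import *
rel(SP)
```

```text
out 0.0976 side 0.0004 z 0.2383 gap 0.0340 F [ 0.1  0.1 -1.4] tilt [0.22 0.01 0.25] t 16.025
```

Request:
{"fn": "carry_out", "kwargs": {
  "moves": [-1, 0, 0, 0.002, 0, 0, 0, -1, 0, 0, 0.002, 0, 0, 0, -1, 0, 0, 0.001, 0, 0, 0, -1, 0, 0, 0, 0, 0, 0, -1, 0, 0, 0, 0, 0, 0]
}}

```text
clock: 16.65
tcp_pos: [0.5368, -0.1138, 0.2377]
orientation: [0.004, 0.735, 0.679, 0.002]
wrist_force: [-0.3, -0.7, 0.9]
finger_gap: 0.0343
```

Run:
```python
from h import *
rel(SP)
```

```text
out 0.0972 side 0.0003 z 0.2377 gap 0.0343 F [-0.3 -0.7  0.9] tilt [0.5  0.1  0.26] t 16.65
```

Request:
{"fn": "carry_out", "kwargs": {
  "moves": [0.3, 0, 0, 0, 0, 0, 0, 0.5, 0, 0, 0, 0, 0, 0, 0.5, 0, 0, 0, 0, 0, 0, 0.5, 0, 0, -0.03, -0.2, 0, 0, 0.5, 0, 0, -0.04, -0.2, 0, 0]
}}

```text
clock: 17.27
tcp_pos: [0.5346, -0.1131, 0.3043]
orientation: [0.002, 0.735, 0.679, 0.003]
wrist_force: [0.5, -1.3, 0.4]
finger_gap: 0.064
```

Request:
{"fn": "carry_out", "kwargs": {
  "moves": [0.5, 0.018, 0.005, -0.004, 0, 0, 0, 0.5, 0.028, 0.014, 0, 0, 0, 0, 0.5, 0.028, 0.014, 0, 0, 0, 0, 0.5, 0.028, 0.014, 0, 0, 0, 0, 0.5, 0.02, 0.004, 0, 0, 0, 0]
}}

```text
clock: 17.9
tcp_pos: [0.5981, 0.008, 0.3093]
orientation: [0.004, 0.736, 0.677, 0.003]
wrist_force: [-0.5, 0.4, -0.1]
finger_gap: 0.0641
```

Request:
{"fn": "carry_out", "kwargs": {
  "moves": [0.5, 0, 0, 0, 0, 0, 0, 0.5, 0, 0, 0, 0, 0, 0, 0.5, 0, 0, 0, 0, 0, 0, 0.5, 0, 0, 0, 0, 0, 0, 0.5, 0, 0, 0, 0, 0, 0]
}}

```text
clock: 18.52
tcp_pos: [0.5968, 0.0075, 0.3085]
orientation: [0.003, 0.736, 0.677, 0.002]
wrist_force: [-0.6, -0.2, -0.8]
finger_gap: 0.0641
```

Run:
```python
from h import *
rel(F)
C=cam("wrist");im=env.read_camera("wrist")[180:384,0:400,::-1]
cv2.imwrite("pics/w5.png",cv2.resize(im,None,fx=2,fy=2,interpolation=cv2.INTER_CUBIC))
```

```text
out 0.0476 side -0.0038 z 0.3085 gap 0.0641 F [-0.6 -0.2 -0.8] tilt [0.46 0.06 0.08] t 18.525
```

View pics/w5.png

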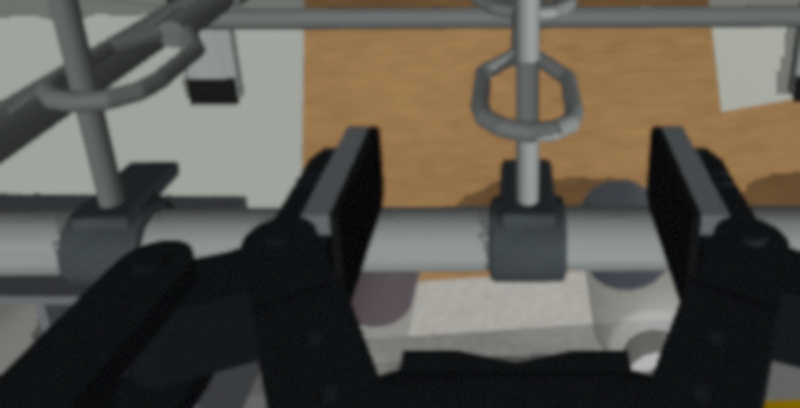

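The spoon's loop is alone on its prong, its top at (527,130); the turner loop is on the spare at (110,95).

Run:
```python
from h import *
C=cam("wrist");P=atz(C,np.array([[527,129]])/2+[0,180],.2715)[0];d=P-F;print("spoon out",-d@X,"side",d@Y)
```

```text
spoon out 0.039299736515396394 side 7.139877936110679e-05
```

Request:
{"fn": "carry_out", "kwargs": {
  "moves": [0.4, 0.0035, 0.007, 0.01, 0.3, 0, 0, 0.4, 0, 0, 0.02, 0, 0, 0, 0.4, 0, 0, 0.02, 0, 0, 0, 0.4, 0, 0, 0.018, 0, 0, 0, 0.2, 0, 0, 0, 0, 0, 0]
}}

```text
clock: 19.2
tcp_pos: [0.606, 0.0105, 0.2359]
orientation: [0.001, 0.736, 0.677, 0.0]
wrist_force: [0.4, -0.5, 0.5]
finger_gap: 0.0513
```

Run:
```python
from h import *
rel(F)
```

```text
out 0.0386 side 0.0000 z 0.2359 gap 0.0513 F [ 0.4 -0.5  0.5] tilt [0.09 0.04 0.04] t 19.2
```

Request:
{"fn": "carry_out", "kwargs": {
  "moves": [-1, 0, 0, 0, 0, 0, 0, -1, 0, 0, 0, 0, 0, 0, -1, 0, 0, 0, 0, 0, 0, -1, 0, 0, -0.006, 0, 0, 0, -1, 0, 0, -0.01, 0, 0, 0]
}}

```text
clock: 19.82
tcp_pos: [0.6068, 0.0106, 0.2538]
orientation: [0.001, 0.736, 0.677, 0.001]
wrist_force: [0.1, -0.7, -0.3]
finger_gap: 0.034
```

Request:
{"fn": "carry_out", "kwargs": {
  "moves": [-1, 0, 0, -0.008, 0, 0, 0, -1, 0, -0.015, 0, 0, 0, 0, -1, 0, -0.025, 0, 0, 0, 0, -1, 0, -0.03, 0, 0, 0, 0, -1, 0, -0.01, 0, 0, 0, 0]
}}

```text
clock: 20.45
tcp_pos: [0.5274, 0.0169, 0.2658]
orientation: [0.004, 0.736, 0.677, 0.003]
wrist_force: [-0.3, -0.2, -0.5]
finger_gap: 0.0343
```

Run:
```python
from h import *
rel(F)
```

```text
out 0.1175 side -0.0002 z 0.2658 gap 0.0343 F [-0.3 -0.2 -0.5] tilt [0.51 0.06 0.02] t 20.45
```

Request:
{"fn": "carry_out", "kwargs": {
  "moves": [-1, 0, -0.03, 0, 0.4, 0, 0, -1, 0, -0.03, -0.01, 0, 0, 0, -1, 0, -0.02, -0.02, 0, 0, 0, -1, 0, 0, -0.025, 0, 0, 0, -1, 0, 0, -0.015, 0, 0, 0]
}}

```text
clock: 21.08
tcp_pos: [0.4468, 0.0235, 0.3392]
orientation: [0.003, 0.736, 0.677, 0.002]
wrist_force: [0.1, -0.0, -0.4]
finger_gap: 0.0343
```

Run:
```python
from h import *
rel(F);plan([.415,.24,.33],85.2,5,-1)
C=cam("top");print("bottle4?",atz(C,np.array([[190,278]])/1.5,0),atz(C,np.array([[165,262]])/1.5,.2))
```

```text
out 0.1984 side -0.0004 z 0.3392 gap 0.0343 F [ 0.1 -0.  -0.4] tilt [ 0.35  0.07 -0.  ] t 21.075
-1,0.0426,-0.01,0.0017,0.07,0.01,-0,
-1,0.0426,-0.01,0.0017,0.07,0.01,-0,
-1,0.0426,-0.01,0.0018,0.07,0.01,-0,
-1,0.0426,-0.01,0.0018,0.07,0.01,-0,
-1,0.0426,-0.01,0.0018,0.07,0.01,-0,
bottle4? [[0.54792377 0.39658054 0.        ]] [[0.53493066 0.37504827 0.2       ]]
```

Request:
{"fn": "carry_out", "kwargs": {
  "moves": [-1, 0.025, -0.008, 0, 0.1, 0, 0, -1, 0.042, -0.01, 0, 0.1, 0, 0, -1, 0.045, -0.01, 0, 0, 0, 0, -1, 0.045, -0.01, 0, 0, 0, 0, -1, 0.025, -0.003, 0, 0, 0, 0]
}}

```text
clock: 21.7
tcp_pos: [0.4264, 0.212, 0.3436]
orientation: [0.005, 0.738, 0.674, 0.005]
wrist_force: [0.2, 0.3, -1.0]
finger_gap: 0.0341
```

Request:
{"fn": "carry_out", "kwargs": {
  "moves": [-1, 0.01, 0, 0, 0, 0, 0, -1, 0.005, 0, 0, 0, 0, 0, -1, 0, 0, 0, 0, 0, 0, -1, 0, 0, 0, 0, 0, 0, -1, 0, 0, 0, 0, 0, 0]
}}

```text
clock: 22.32
tcp_pos: [0.4294, 0.2268, 0.3443]
orientation: [0.006, 0.738, 0.674, 0.006]
wrist_force: [-0.3, -0.7, -0.6]
finger_gap: 0.034
```

Run:
```python
from h import *
s,p,M=state();print(p,s["clock"]);rel(F)
save("wrist","w6.png",1.5)
```

```text
[0.42936389 0.22678131 0.34434194] 22.325
out 0.2328 side 0.2007 z 0.3443 gap 0.0340 F [-0.3 -0.7 -0.6] tilt [ 0.93  0.   -0.39] t 22.325
```

View pics/w6.png

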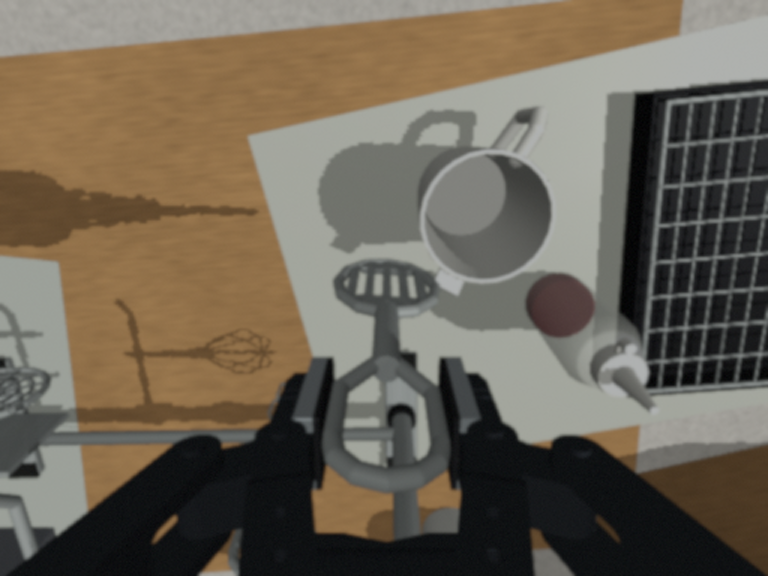

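The jug's rim is the ellipse x 420–552, y 150–282, with the spoon straight in the grip (head at (385,285)).

Run:
```python
from h import *
C=cam("wrist");r=atz(C,np.array([[420,214],[552,214],[486,150],[486,282],[486,216]])/1.5,.125);print(r, np.linalg.norm(r[0]-r[1]))
s,p,M=state();tp=p+M.apply([0,0,-.0065+.165]);print("tip if along tool",tp,proj(C,[tp])*1.5)
c=(r[0]+r[1])/4+(r[2]+r[3])/4
plan([c[0],c[1],.344],85.2,3,-1)
```

```text
[[0.41691949 0.25320031 0.125     ]
 [0.42571547 0.34882325 0.125     ]
 [0.37621236 0.30198555 0.125     ]
 [0.47393924 0.29996131 0.125     ]
 [0.42278364 0.30104287 0.125     ]] 0.09602664508300253
tip if along tool [0.43192007 0.22655153 0.18586776] [[385.43674827 261.08923377]]
-1,0.0244,-0.0043,0,0.31,0,-0.13,
-1,0.0245,-0.0042,0.0001,0.31,0,-0.13,
-1,0.0245,-0.0042,0.0001,0.31,0,-0.13,
```

Request:
{"fn": "carry_out", "kwargs": {
  "moves": [-1, 0.018, -0.003, 0, 0.4, 0, -0.1, -1, 0.024, -0.004, 0, 0.3, 0, -0.1, -1, 0.024, -0.003, 0, 0.2, 0, 0, -1, 0.003, 0, 0, 0, 0, 0, -1, 0, 0, 0, 0, 0, 0]
}}

```text
clock: 23.0
tcp_pos: [0.4254, 0.3002, 0.3441]
orientation: [-0.0, 0.738, 0.675, -0.0]
wrist_force: [0.4, -0.9, -0.9]
finger_gap: 0.0341
```

Run:
```python
from h import *
s,p,M=state();print(p,s["clock"]);rel(F);plan([.4235,.301,.28],85.2,4,-1)
tp=p+M.apply([0,0,-.0065+.165]);print(tp)
```

```text
[0.4253654  0.30021512 0.34414426] 23.0
out 0.2429 side 0.2735 z 0.3441 gap 0.0341 F [ 0.4 -0.9 -0.9] tilt [-0.04 -0.03 -0.26] t 23.0
-1,0.0001,-0.0005,0.016,-0.01,-0.01,-0.07,
-1,0.0001,-0.0005,0.016,-0.01,-0.01,-0.07,
-1,0.0002,-0.0005,0.016,-0.01,-0.01,-0.07,
-1,0.0002,-0.0005,0.016,-0.01,-0.01,-0.07,
[0.42526865 0.3003129  0.18564432]
```

Request:
{"fn": "carry_out", "kwargs": {
  "moves": [-1, 0, -0.001, 0.02, 0, 0, 0, -1, 0, -0.001, 0.028, 0, 0, 0, -1, 0, 0, 0.03, 0, 0, 0, -1, 0, 0, 0.03, 0, 0, 0, -1, 0, 0, 0.025, 0, 0, 0]
}}

```text
clock: 23.62
tcp_pos: [0.425, 0.2988, 0.2104]
orientation: [0.001, 0.739, 0.674, 0.003]
wrist_force: [-1.0, 0.3, -1.2]
finger_gap: 0.0335
```

Run:
```python
from h import *
s,p,M=state();print(p,s["clock"]);rel(F)
```

```text
[0.42503662 0.29877201 0.2104191 ] 23.625
out 0.2431 side 0.2721 z 0.2104 gap 0.0335 F [-1.   0.3 -1.2] tilt [ 0.29 -0.17 -0.45] t 23.625
```

Request:
{"fn": "carry_out", "kwargs": {
  "moves": [-1, 0.001, 0, 0.015, 0, 0, 0, -1, 0.001, 0, 0.013, 0, 0, 0, -1, 0, 0, 0.008, 0, 0, 0, -1, 0, 0, 0, 0, 0, 0, -1, 0, 0, 0, 0, 0, 0]
}}

```text
clock: 24.25
tcp_pos: [0.4256, 0.2999, 0.173]
orientation: [0.001, 0.739, 0.673, 0.003]
wrist_force: [-0.7, 0.6, -1.0]
finger_gap: 0.034
```

Run:
```python
from h import *
s,p,M=state();print(p,s["clock"]);rel(F)
```

```text
[0.42555692 0.29991283 0.17296041] 24.25
out 0.2427 side 0.2733 z 0.1730 gap 0.0340 F [-0.7  0.6 -1. ] tilt [ 0.28 -0.15 -0.54] t 24.25
```

Request:
{"fn": "carry_out", "kwargs": {
  "moves": [-1, 0, 0, 0.003, 0, 0, 0, -1, 0, 0, 0.003, 0, 0, 0, -1, 0, 0, 0.0015, 0, 0, 0, -1, 0, 0, 0, 0, 0, 0, -1, 0, 0, 0, 0, 0, 0]
}}

```text
clock: 24.88
tcp_pos: [0.4263, 0.3004, 0.1662]
orientation: [0.001, 0.739, 0.673, 0.004]
wrist_force: [-0.2, -0.4, -0.9]
finger_gap: 0.034
```

Run:
```python
from h import *
s,p,M=state();print(p,s["clock"]);rel(F)
```

```text
[0.42631415 0.3004103  0.16617655] 24.875
out 0.2420 side 0.2738 z 0.1662 gap 0.0340 F [-0.2 -0.4 -0.9] tilt [ 0.39 -0.22 -0.53] t 24.875
```

Request:
{"fn": "carry_out", "kwargs": {
  "moves": [-1, 0, -0.001, 0.002, 0, 0, 0, -1, 0, 0, 0.002, 0, 0, 0, -1, 0, 0, 0.001, 0, 0, 0, -1, 0, 0, 0, 0, 0, 0, -1, 0, 0, 0, 0, 0, 0]
}}

```text
clock: 25.5
tcp_pos: [0.426, 0.3007, 0.1627]
orientation: [0.002, 0.739, 0.673, 0.005]
wrist_force: [-1.0, 1.3, 1.1]
finger_gap: 0.0341
```

Run:
```python
from h import *
s,p,M=state();print(p,s["clock"]);rel(F)
```

```text
[0.4259671  0.300666   0.16274276] 25.5
out 0.2423 side 0.2740 z 0.1627 gap 0.0341 F [-1.   1.3  1.1] tilt [ 0.54 -0.27 -0.53] t 25.5
```

Request:
{"fn": "carry_out", "kwargs": {
  "moves": [-1, 0, 0, 0.0015, 0, 0, 0, -1, 0, 0, 0.0015, 0, 0, 0, -1, 0, 0, 0, 0, 0, 0, -1, 0, 0, 0, 0, 0, 0, -1, 0, 0, 0, 0, 0, 0]
}}

```text
clock: 26.12
tcp_pos: [0.4273, 0.3009, 0.1626]
orientation: [0.003, 0.739, 0.673, 0.007]
wrist_force: [-0.4, -1.1, 2.4]
finger_gap: 0.034
```

Run:
```python
from h import *
s,p,M=state();print(p,s["clock"]);rel(F)
```

```text
[0.42727436 0.30087879 0.16262977] 26.125
out 0.2410 side 0.2744 z 0.1626 gap 0.0340 F [-0.4 -1.1  2.4] tilt [ 0.79 -0.34 -0.53] t 26.125
```

Request:
{"fn": "carry_out", "kwargs": {
  "moves": [0, 0, 0, 0, 0, 0, 0, 0.4, 0, 0, 0, 0, 0, 0, 0.8, 0, 0, 0, 0, 0, 0, 0.8, 0, 0, 0, 0, 0, 0, 0.8, 0, 0, -0.01, 0, 0, 0]
}}

```text
clock: 26.75
tcp_pos: [0.4267, 0.3005, 0.1713]
orientation: [0.003, 0.739, 0.673, 0.006]
wrist_force: [0.1, -0.1, -0.7]
finger_gap: 0.0773
```

Request:
{"fn": "carry_out", "kwargs": {
  "moves": [0.8, 0, 0, -0.015, 0, 0, 0, 0.8, 0, 0, -0.03, 0, 0, 0, 0.8, 0, 0, -0.04, 0, 0, 0, 0.8, 0, 0, -0.05, 0, 0, 0, 0.8, 0, 0, -0.03, 0, 0, 0]
}}

```text
clock: 27.38
tcp_pos: [0.4238, 0.2995, 0.345]
orientation: [0.003, 0.739, 0.673, 0.006]
wrist_force: [-0.6, -0.2, 0.3]
finger_gap: 0.077
```

Run:
```python
from h import *
s,p,M=state();print(p,s["clock"]);rel(F)
save("scene","s2.png",2,(110,120,500,350))
save("wrist","w7.png",1.5)
```

```text
[0.42380312 0.29948317 0.34504441] 27.375
out 0.2444 side 0.2727 z 0.3450 gap 0.0770 F [-0.6 -0.2  0.3] tilt [ 0.73 -0.28 -0.54] t 27.375
```

View pics/s2.png

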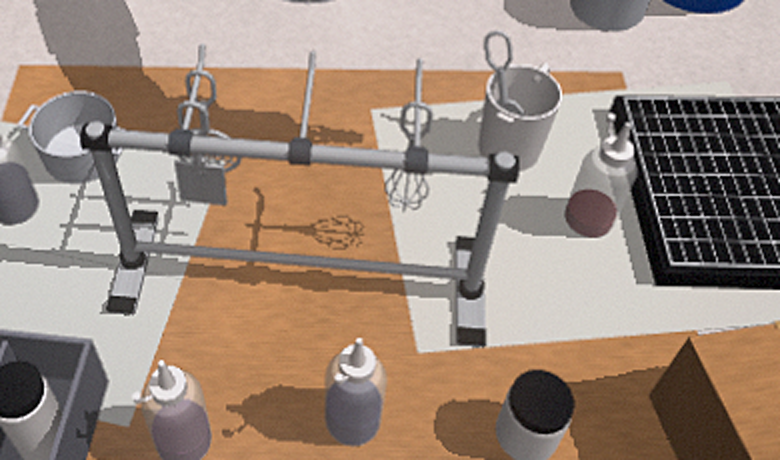

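The spoon leans in the jug (loop at (497,50)). Both utensils hang by their loops on the spare prong (loops at (200,85) and (193,112)), the middle hook is empty, and the whisk, pot and bottles are unmoved. The robot is clear, so I'll let things settle for a moment and hand in.

Request:
{"fn": "carry_out", "kwargs": {
  "moves": [0.8, 0, 0, 0, 0, 0, 0, 0.8, 0, 0, 0, 0, 0, 0, 0.8, 0, 0, 0, 0, 0, 0, 0.8, 0, 0, 0, 0, 0, 0, 0.8, 0, 0, 0, 0, 0, 0]
}}

```text
clock: 28.1
tcp_pos: [0.4236, 0.2994, 0.3444]
orientation: [0.003, 0.739, 0.673, 0.006]
wrist_force: [0.9, -1.1, -0.3]
finger_gap: 0.0768
```

Run:
```python
from h import *
a=cv2.imread("pics/s2.png");b=cv2.resize(env.read_camera("scene")[120:350,110:500,::-1],None,fx=2,fy=2,interpolation=cv2.INTER_CUBIC)
d=cv2.absdiff(cv2.GaussianBlur(a,(9,9),0),cv2.GaussianBlur(b,(9,9),0));print("max diff",d.max(),"racks",d[30:220,150:260].max(),"jug",d[20:180,470:570].max())
rel(F);print(env.hand_in())
```

```text
max diff 16 racks 13 jug 4
out 0.2445 side 0.2726 z 0.3444 gap 0.0768 F [ 0.1 -0.3 -0.4] tilt [ 0.74 -0.29 -0.54] t 28.15
the job is handed in; nothing more can be done
None
```

The job is done and handed in at 28.2 s. The turner and then the skimmer were moved to the spare hook, where both hang by their loops. The slotted spoon was lowered head first into the jug.

I let go of the spoon only after the wrist force showed it resting on the bottom. The force rose to about +2.4 N while the tool stopped within 1 mm of the expected height.

- **Last picture:** both loops are on the spare prong, the middle hook is empty, and the spoon leans in the upright jug. The whisk, pot and bottles look unmoved.
- **Settling:** comparing two scene pictures about 0.7 s apart showed next to no change at the jug. At the spare hook there was a small difference (13 of 255), which I took as image noise or slight swinging and didn't look into further.
- **Forces:** every wrist force I read was below 3 N, and the gripper was clear of everything at hand-in. No check failed.

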